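Park the spring pin and slide the watch stage home

ROBOT

A 6-joint arm with a two-finger parallel gripper is mounted at the origin on the work surface. World frame = base frame: x ahead of the robot, y to its left, z up, the work surface at z = 0. Lengths are in m, angles in rad, forces in N, time in s.
With the tool pointing down it reaches from about 0.3 to 0.75 m from the base axis. Payload 8.5 kg.
Tool frame: the origin (TCP) lies between the finger pads; the fingertips stand bot.tcp_to_tips ahead of it and the grasp point (between the pads) lies 8 mm behind it (bot.tcp_to_tips is the distance from the TCP to the fingertips, in m); y points along the fingers, z is the direction in which the jaws open and shut, and the axes are right-handed (so a half turn about y gives the same grasp; the last joint's range is limited). The gripper opens to 85 mm and grips with 20 to 120 N. Pads are 22 mm wide; open, the fingers measure 114 mm over their backs; the gripper's body (76 mm by 85 mm) begins 54 mm behind the grasp point. The pads swing forward as they close: fully open they stand 13 mm farther back than shut.
Start: joints at [-1.327, 0.381, 1.297, -0, 1.464, -0.215], TCP at [0.244, -0.493, 0.242] pointing down, gripper open.
Joint ranges: [-3.11, 3.11], [-0.89, 2.33], [0.22, 2.48], [-1.42, 4.56], [0.17, 2.85], [-2.88, 2.88]. Speed limits (rad/s): [2.39, 2.39, 3.14, 3.14, 3.14, 3.14].

INTERFACE

Orientations are given as a 3x3 rotation matrix whose columns are the frame's x, y, z axes.
In Python, from bench import bot gives the robot as it stands.
- The arm moves only by the tool carry_out, never from a script. Its arguments are lists of equal length, an entry for each row: "claw": the opening, from 0 (shut) to 1 (fully open); "slide": the shift along the world's x, y, z in m, a list of three; "turn": the turn about the world's z in rad. In form: {"claw": [claw, ...], "slide": [[x, y, z], ...], "turn": [turn, ...]}. A call has 1 to 12 rows; each row is the pose to reach, as a shift and turn from the pose measured when the call began; what a row does not reach only later rows make up. A row lasts 1/10 s, in which the tool goes at most 50 mm and 8.59 degrees, less where a joint would pass 70% of its speed; a pose out of reach is approached as far as the arm can. A call with a gripper value outside its range is refused whole. The fingers move at their own pace and stop on an object; the grip force is fixed at half the most. Time passes only in rows, so rows that repeat a pose let the fingers close. It gives the time, the measured TCP pose, the force and the opening at its end, in the units of the state.
- bot.get_state(): the state, without advancing time (a new reading comes with each control period).
- bot.snapshot(name): name is "scene" or "top" or "wrist"; returns the picture (420x560x3 uint8, red, green, blue); there is no depth.
- bot.get_calibration(name): a dict with "intrinsics" (3x3 intrinsics, pixels), "rvec" (rotation vector, rad) and "tvec" (3), from world to camera coordinates, as OpenCV has them. Camera axes: x right, y down, z forward; pixel columns grow to the right and rows downward; lengths in m; the calibration is good to about 2 mm. The wrist camera is an equidistant fisheye: a pixel r from the principal point sees the ray r / f radians off the axis. A picture is of the moment at which its call begins: read the wrist's pose just before it. get_calibration takes no time and is no camera call; for the wrist camera it gives the pose at the moment of the call.
- bot.finish_job(): hands the job in, once; it reports no verdict.
The state is a dict: "t": time; "joints": joint angles; "qd": joint speeds; "joint_efforts": joint torques, N m; "position": TCP position; "tcp_rot": TCP orientation; "wrist_force": force on the tool from outside, world axes, zero at the start; "torque": the same for the moment, N m; "width": opening from 0.0 (shut) to 1.0 (fully open).
Only numpy, scipy, OpenCV 4.12 (cv2) and the standard library are available. Lean on these libraries where they do the work, as an engineer would, in place of code of your own. Each camera call takes 0.05 s, during which the arm holds its last target. There are 200 camera calls.

TASK

The watch stage of the casing fixture is locked by a spring pin at one end of the rails. Pull the pin up by its T-handle, turn it about a quarter turn so that it drops into its rest notch and stays up by itself when let go, then slide the stage by its knob all the way to the end stop at the other end of the rails. Leave the loose spare pin, standing in its own small block beside the fixture, where it is.

Things in the scene. Friction and masses are not known exactly. Their poses are not given: they have to be found in the camera images.
- fixture: Fixed fixture, dark base 130 x 360 x 18 mm; origin: centre of its underside. y runs along the rails from the pin (y = -110) to the end stop (bar, 47 mm high, inner face y = 161), x across. The pin rises from a 36 mm square block, top 70 mm above the bench, plus four 3 mm nubs; at the start the pin's cross bar sits in the block's slot along x.
- t_handle (a point): Centre of the pin's T-handle: upright bar 50 mm long (own x), 12 thick (y), 24 high; at the start 100 mm above the bench, own x along the fixture's x. Moves straight up only (stroke 30 mm, spring 5 to 8 N) and turns 109 deg either way. Lift 25 mm (20 clears the nubs), turn 60 to 100 deg either way, let down: it rests between the nubs 16 mm up. Short of that it springs back in.
- stage_knob (a point): Centre of the steel knob on the stage: round, 20 mm across, 26 high, 66 mm above the bench on a 14 mm neck; stage top 38 mm. Slides only along the fixture's y (friction 3 N, no spring): x = 0, y = 40 mm locked, 150 at the end stop (travel 110). The watch holder (60 mm across, up to 56 high) is centred 80 mm from it on the -y side; both x sides are free for fingers.
- spare_pin (a point): Loose spare pin with the same T-handle, to be left alone: stands on the bench beside the fixture in an aluminium foot 60 mm square and 20 high, 78 mm high in all. This point: centre of the foot, 10 mm above the bench. A loose jar and a small bowl also stand near the fixture.

How it is judged:
By the outcome, as a careful person would: the job done as asked, in the order asked, and still so for the second after the job is handed in, with the robot touching nothing.
It also fails if it takes over 45 s, if anything falls off the work surface, if the arm or the gripper's body presses on something with over 40 N, if the wrist force passes 120 N, or if a joint passes its speed limit or range.

## Working session

There is one attempt and no reset: what is moved stays moved. The work goes in short steps, Python scripts to look and compute and a tool call to move; the robot and the scene stay as the last step left them, time stands still between calls to the robot, and variables do not carry over. Pictures are saved under pics/ and viewed, about 8 in all and at most 12, crops included, and the job is handed in when it is done.

Besides the shell and the picture viewer there is one more tool, called after "Call:" as name(argument=value, ...), one argument or row to a line, values as JSON. carry_out: Moves the arm, as the interface text tells. Its arguments: {"type":"object","properties":{"claw":{"type":"array"},"slide":{"type":"array"},"turn":{"type":"array"}},"required":["claw","slide","turn"]}

```bash
ls; mkdir -p pics
python3 - <<'E'
from bench import bot
import cv2,numpy as np
s=bot.get_state();print(s,bot.tcp_to_tips)
a=[bot.snapshot(n) for n in("scene","top")]
for n,i in zip(("scene","top"),a): cv2.imwrite(f"pics/{n}0.png",i[...,::-1])
for n in("scene","top","wrist"):print(n,bot.get_calibration(n))
E
```

```text
pics
{'t': 0.0, 'joints': array([-1.32731328e+00,  3.81205345e-01,  1.29829344e+00,  1.79934673e-06,
        1.46362159e+00, -2.15291729e-01]), 'qd': array([-3.31470323e-04,  1.03760122e-03,  2.96940443e-04, -3.91663990e-05,
        4.78028283e-04, -1.09931667e-03]), 'joint_efforts': array([-6.89846838e-04, -4.48468602e+01, -2.31279624e+01, -2.30844380e-04,
        4.81683572e-03, -2.90517801e-05]), 'position': array([ 0.24349723, -0.4928342 ,  0.24169574]), 'tcp_rot': array([[-8.96595905e-01, -3.66574147e-04,  4.42849465e-01],
       [-4.42849495e-01,  1.48309372e-03, -8.96594739e-01],
       [-3.28118809e-04, -9.99998833e-01, -1.49207293e-03]]), 'wrist_force': array([-0.14341748, -0.07850299,  0.31919376]), 'torque': array([ 1.89040343e-02,  7.29622884e-05, -2.13884503e-02]), 'width': 1.0028475242624715} 0.011
scene {'intrinsics': array([[383.0177522 ,   0.        , 280.86794357],
       [  0.        , 383.0177522 , 204.66026374],
       [  0.        ,   0.        ,   1.        ]]), 'rvec': array([ 0.74864762,  2.63933483, -1.05152612]), 'tvec': array([ 0.45335057, -0.16942889,  0.92746168])}
top {'intrinsics': array([[434.26811434,   0.        , 288.07622781],
       [  0.        , 434.26811434, 210.98613535],
       [  0.        ,   0.        ,   1.        ]]), 'rvec': array([ 2.17895494, -2.18704735,  0.12482569]), 'tvec': array([0.00558826, 0.57049667, 0.74937524])}
wrist {'intrinsics': array([[325.1922621 ,   0.        , 276.98083279],
       [  0.        , 325.1922621 , 208.13679219],
       [  0.        ,   0.        ,   1.        ]]), 'rvec': array([-2.43984549,  1.51630182,  0.23235812]), 'tvec': array([-0.55015139, -0.03805082,  0.37822108])}
```

View pics/top0.png

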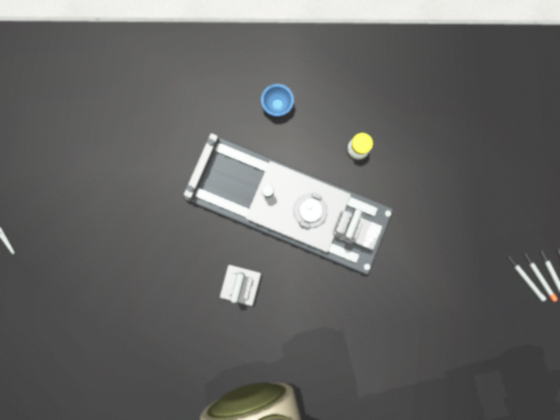

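View pics/scene0.png

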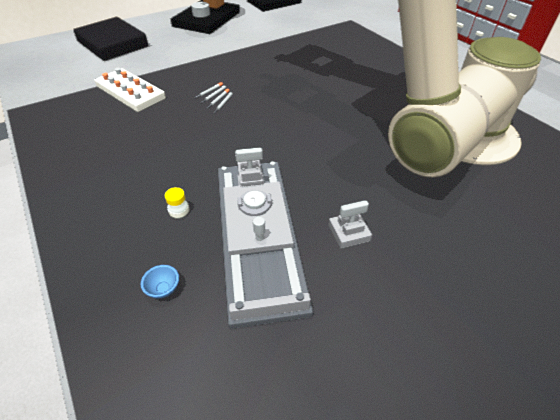

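The top view shows the fixture with its pin end at about (360,228), the end stop at (200,168) and the knob at (268,190). The spare pin is at (240,287), the jar at (361,146) and the bowl at (277,101). The scene view agrees. I'll zoom in and cast rays next.

```bash
cat > h.py <<'E'
import cv2,numpy as np
from bench import bot
def ray(n,px,cal=None):
    c=cal or bot.get_calibration(n);R=cv2.Rodrigues(c["rvec"])[0];K=c["intrinsics"]
    d=np.linalg.inv(K)@[*px,1.]
    if n=="wrist":
        r=np.hypot(d[0],d[1]);d=np.array([*(d[:2]/max(r,1e-9)*np.sin(r)),np.cos(r)])
    return -R.T@c["tvec"],R.T@d
def onz(n,px,z,cal=None):
    o,d=ray(n,px,cal);return o+d*(z-o[2])/d[2]
def proj(n,P,cal=None):
    c=cal or bot.get_calibration(n);p=cv2.Rodrigues(c["rvec"])[0]@P+c["tvec"];K=c["intrinsics"]
    if n=="wrist":
        r=np.hypot(p[0],p[1]);t=np.arctan2(r,p[2]);q=p[:2]/max(r,1e-9)*t
    else: q=p[:2]/p[2]
    return K[:2,:2]@q+K[:2,2]
E
python3 - <<'E'
from h import *
P=lambda n,px,z:print(n,px,z,onz(n,px,z).round(4))
P("top",(268,190),.079);P("scene",(259,223),.079)
P("top",(355,226),.112);P("scene",(249,154),.112)
P("top",(213,138),.047);P("top",(188,196),.047);P("top",(390,212),.018);P("top",(368,271),.018)
P("top",(240,287),.02)
i=cv2.imread("pics/top0.png")[120:310,170:400];j=cv2.imread("pics/scene0.png")[140:260,200:380]
cv2.imwrite("pics/z0.png",np.vstack([cv2.resize(i[:95*2],(600,495),interpolation=2)]))
cv2.imwrite("pics/z1.png",cv2.resize(j,(780,520),interpolation=2))
E
```

```text
top (268, 190) 0.079 [0.6009 0.038  0.079 ]
scene (259, 223) 0.079 [0.6004 0.0409 0.079 ]
top (355, 226) 0.112 [ 0.5382 -0.1011  0.112 ]
scene (249, 154) 0.112 [ 0.5471 -0.0879  0.112 ]
top (213, 138) 0.047 [0.6981 0.1356 0.047 ]
top (188, 196) 0.047 [0.5952 0.1777 0.047 ]
top (390, 212) 0.018 [ 0.569  -0.1818  0.018 ]
top (368, 271) 0.018 [ 0.463  -0.1394  0.018 ]
top (240, 287) 0.02 [0.4363 0.0891 0.02  ]
```

View pics/z0.png

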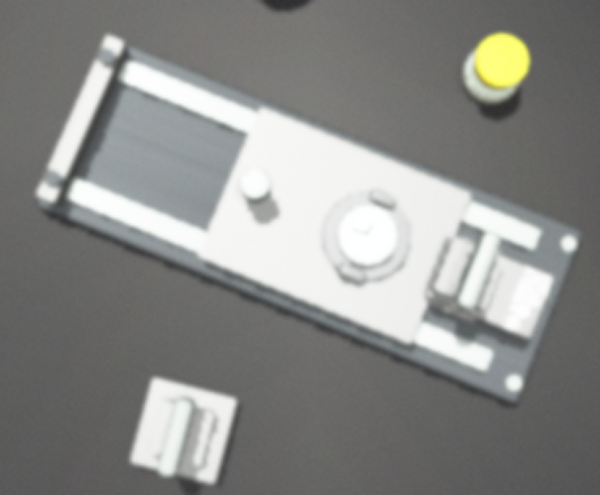

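The crop shows the T-handle bar's centre at zoom (478,268), which is (353.2,222.9) in the full top image, with its long side across the rails. The base corners are at zoom (575,232) and (518,402). Knob plus 150 mm along the rails gives a handle position of about (0.543,-0.099), and the view agrees. I'll go above the handle.

Call:
carry_out(
  claw=[0.6,0.6,0.6,0.6,0.6,0.6,0.6,0.6,0.6,0.6,0.6,0.6],
  slide=[
    [0.012,0.016,0],
    [0.036,0.047,0],
    [0.066,0.087,0],
    [0.096,0.127,0],
    [0.126,0.166,0],
    [0.156,0.206,0],
    [0.186,0.245,0],
    [0.216,0.285,0],
    [0.246,0.324,0],
    [0.274,0.361,0],
    [0.293,0.386,0],
    [0.3,0.395,0],
  ],
  turn=[-0.03,-0.1,-0.18,-0.27,-0.36,-0.45,-0.54,-0.63,-0.71,-0.78,-0.83,-0.848],
)

```text
t: 1.3
position: [0.5446, -0.0952, 0.2413]
tcp_rot: [[-0.926, 0.0, -0.378], [0.378, 0.002, -0.926], [0.001, -1.0, -0.002]]
wrist_force: [-0.3, -1.1, 0.9]
width: 0.598
```

Run:
```python
from h import *
c=bot.get_calibration("wrist");s=bot.get_state();i=bot.snapshot("wrist")
print(s["t"],s["position"],s["tcp_rot"].round(3).tolist(),s["joints"].round(2),s["wrist_force"].round(2))
import pickle;pickle.dump(c,open("w1.pkl","wb"))
cv2.imwrite("pics/w1.png",i[...,::-1])
print("tcp",proj("wrist",s["position"],c))
for P in [(.543,-.099,.112),(.6005,.0395,.079)]:print(P,proj("wrist",np.array(P),c))
```

```text
1.3 [ 0.54463878 -0.09517531  0.24125997] [[-0.926, 0.0, -0.378], [0.378, 0.002, -0.926], [0.001, -1.0, -0.002]] [-0.39  0.39  1.29  0.    1.46  1.57] [-0.25 -1.05  0.92]
tcp [277.47300417 282.67295887]
(0.543, -0.099, 0.112) [282.28188182 203.10707913]
(0.6005, 0.0395, 0.079) [131.2639034  193.17178173]
```

View pics/w1.png

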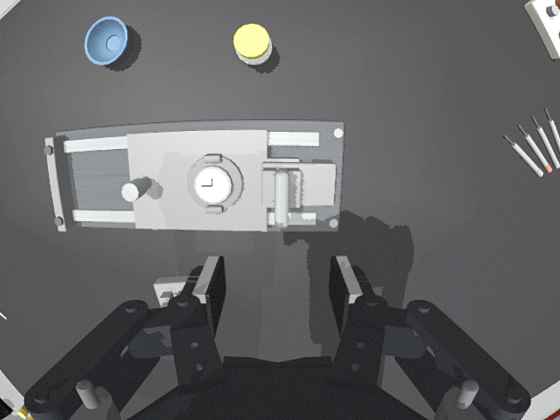

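The wrist view shows the handle bar upright at about u=282, v=170–228. That matches the predicted (282,203), and the bar is parallel to the pads. The knob is at (131,191) against a predicted (131,193). One zoom to get the bar's ends, because the turn has to be about its centre.

Run:
```python
from h import *
import pickle;c=pickle.load(open("w1.pkl","rb"))
i=cv2.imread("pics/w1.png")[140:250,240:350];cv2.imwrite("pics/z2.png",cv2.resize(i,(550,550),interpolation=2))
xf=np.array([.926,-.378,0]);yf=np.array([.378,.926,0])
for z in(.112,.088):
  for a in(-25,25):
    for b in(-6,6):print(z,a,b,((proj("wrist",np.array([.543,-.099,z])+xf*a/1e3+yf*b/1e3,c)-[240,140])*5).round())
print(-cv2.Rodrigues(c["rvec"])[0].T@c["tvec"])
```

```text
0.112 -25 -6 [246. 455.]
0.112 -25 6 [176. 455.]
0.112 25 -6 [249. 169.]
0.112 25 6 [175. 168.]
0.088 -25 -6 [241. 408.]
0.088 -25 6 [176. 408.]
0.088 25 -6 [244. 142.]
0.088 25 6 [176. 142.]
[ 0.61627064 -0.12421439  0.37201499]
```

View pics/z2.png

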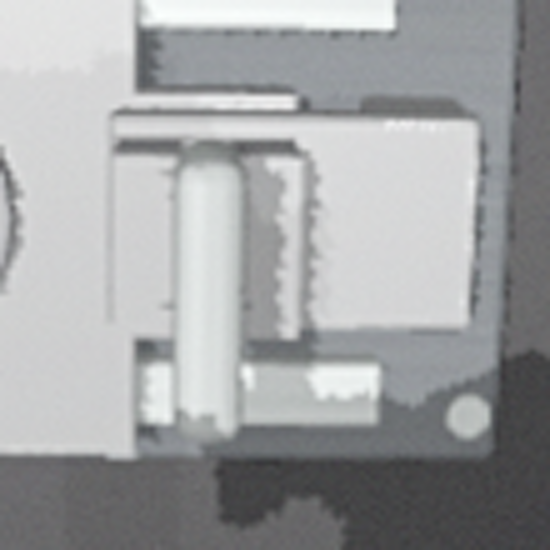

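The bar's centre is about 3 mm further along +x_f than I predicted, so roughly (0.546,-0.100). Its lateral position is right. I'll come down to just above it, then check the pose.

Call:
carry_out(
  claw=[0.45,0.45,0.45,0.45,0.45,0.45,0.45,0.45],
  slide=[
    [0.001,-0.005,-0.02],
    [0.001,-0.005,-0.05],
    [0.001,-0.005,-0.08],
    [0.001,-0.005,-0.1],
    [0.001,-0.005,-0.11],
    [0.001,-0.005,-0.11],
    [0.001,-0.005,-0.11],
    [0.001,-0.005,-0.11],
  ],
  turn=[0,0,0,0,0,0,0,0],
)

```text
t: 2.15
position: [0.5463, -0.1004, 0.1323]
tcp_rot: [[-0.926, 0.002, -0.378], [0.378, 0.001, -0.926], [-0.002, -1.0, -0.002]]
wrist_force: [-0.7, -0.4, -0.2]
width: 0.455
```

Call:
carry_out(
  claw=[0.45,0.45,0.45,0.45,0.45,0.45],
  slide=[
    [0,0,-0.008],
    [0,0,-0.018],
    [0,0,-0.028],
    [0,0,-0.036],
    [0,0,-0.038],
    [0,0,-0.038],
  ],
  turn=[0,0,0,0,0,0],
)

```text
t: 2.75
position: [0.5462, -0.1003, 0.0939]
tcp_rot: [[-0.926, 0.001, -0.378], [0.378, 0.002, -0.926], [-0.001, -1.0, -0.002]]
wrist_force: [0.1, -0.0, 0.6]
width: 0.449
```

Run:
```python
from h import *
a=bot.snapshot("wrist");b=bot.snapshot("scene")
cv2.imwrite("pics/c1.png",np.hstack([cv2.resize(a[130:330,180:380],(400,400))[...,::-1],cv2.resize(b[120:220,200:300],(400,400))[...,::-1]]))
```

```text
(no output)
```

View pics/c1.png

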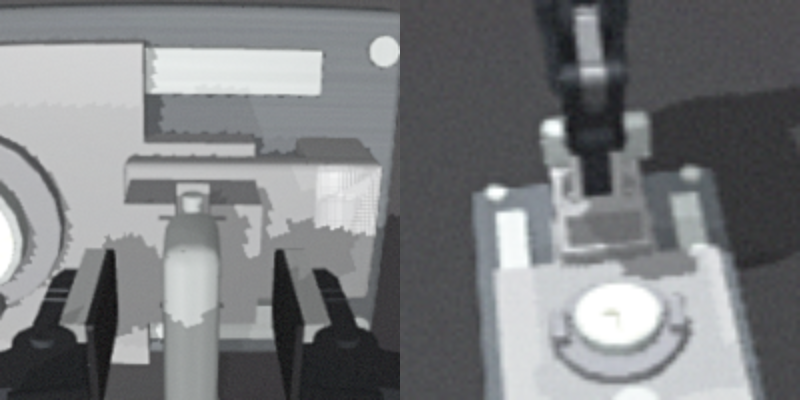

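The bar sits centred between the pads (crop u=190, pads at 110 and 278). In the scene view it sticks out about equally on both sides of the fingers. I'll close the gripper.

Call:
carry_out(
  claw=[0.0,0.0,0.0,0.0,0.0,0.0,0.0,0.0],
  slide=[
    [0,0,0],
    [0,0,0],
    [0,0,0],
    [0,0,0],
    [0,0,0],
    [0,0,0],
    [0,0,0],
    [0,0,0],
  ],
  turn=[0,0,0,0,0,0,0,0],
)

```text
t: 3.65
position: [0.5468, -0.1002, 0.0951]
tcp_rot: [[-0.926, 0.004, -0.378], [0.378, 0.001, -0.926], [-0.003, -1.0, -0.003]]
wrist_force: [0.5, 5.1, 5.9]
width: 0.13
```

Call:
carry_out(
  claw=[0,0,0,0,0,0,0,0],
  slide=[
    [0,0,0.005],
    [0,0,0.01],
    [0,0,0.015],
    [0,0,0.02],
    [0,0,0.024],
    [0,0,0.025],
    [0,0,0.025],
    [0,0,0.025],
  ],
  turn=[0,0,0,0,0,0,0,0],
)

```text
t: 4.45
position: [0.5466, -0.1001, 0.1199]
tcp_rot: [[-0.926, 0.003, -0.378], [0.378, 0.002, -0.926], [-0.003, -1.0, -0.003]]
wrist_force: [2.0, 2.7, -8.0]
width: 0.128
```

Call:
carry_out(
  claw=[0,0,0,0,0,0,0,0],
  slide=[
    [0,0,0],
    [0,0,0],
    [0,0,0],
    [0,0,0],
    [0,0,0],
    [0,0,0],
    [0,0,0],
    [0,0,0],
  ],
  turn=[0.05,0.15,0.25,0.35,0.45,0.55,0.6,0.6],
)

```text
t: 5.25
position: [0.5467, -0.0987, 0.1196]
tcp_rot: [[-0.977, 0.002, 0.212], [-0.212, 0.006, -0.977], [-0.003, -1.0, -0.005]]
wrist_force: [4.5, 10.0, -7.7]
width: 0.127
```

Call:
carry_out(
  claw=[0,0,0,0,0,0,0,0,0,0,0],
  slide=[
    [0,0.001,0],
    [0,0.001,0],
    [0,0.001,0],
    [0,0.001,0],
    [0,0.001,0],
    [0,0.001,0],
    [0,0.001,0],
    [0,0.001,0],
    [0,0.001,0],
    [0,0.001,0],
    [0,0.001,0],
  ],
  turn=[0.05,0.15,0.25,0.35,0.45,0.55,0.65,0.75,0.82,0.82,0.82],
)

```text
t: 6.35
position: [0.5457, -0.0963, 0.1189]
tcp_rot: [[-0.511, -0.006, 0.859], [-0.86, 0.008, -0.511], [-0.004, -1.0, -0.009]]
wrist_force: [-0.5, 8.8, -8.3]
width: 0.13
```

The gripper has turned 81.5° with the pin lifted. I'll let it down into the notch, to 16 mm up.

Call:
carry_out(
  claw=[0,0,0,0,0,0],
  slide=[
    [0,0,-0.003],
    [0,0,-0.006],
    [0,0,-0.008],
    [0,0,-0.009],
    [0,0,-0.009],
    [0,0,-0.009],
  ],
  turn=[0,0,0,0,0,0],
)

```text
t: 6.95
position: [0.5457, -0.0961, 0.1109]
tcp_rot: [[-0.511, -0.005, 0.86], [-0.86, 0.009, -0.511], [-0.005, -1.0, -0.009]]
wrist_force: [-2.5, 5.9, 3.2]
width: 0.131
```

Call:
carry_out(
  claw=[0.25,0.45,0.45,0.45,0.45,0.45,0.45,0.45,0.45,0.45,0.45,0.45],
  slide=[
    [0,0,0],
    [0,0,0],
    [0,0,0],
    [0,0,0],
    [0,0,0.01],
    [0,0,0.03],
    [0,0,0.055],
    [0,0,0.085],
    [0,0,0.11],
    [0,0,0.12],
    [0,0,0.12],
    [0,0,0.12],
  ],
  turn=[0,0,0,0,0,0,0,0,0,0,0,0],
)

```text
t: 8.15
position: [0.5453, -0.096, 0.23]
tcp_rot: [[-0.511, -0.007, 0.859], [-0.859, 0.009, -0.511], [-0.004, -1.0, -0.01]]
wrist_force: [0.2, -0.2, -0.6]
width: 0.447
```

Run:
```python
from h import *
c=bot.get_calibration("wrist");s=bot.get_state();a=bot.snapshot("wrist");b=bot.snapshot("scene")
print(s["t"],s["position"].round(4),s["wrist_force"].round(1),s["joints"].round(2))
k=np.array([.6005,.0395,.079]);print(proj("wrist",k,c),proj("scene",k),proj("wrist",np.array([.546,-.0985,.128]),c))
cv2.imwrite("pics/c2.png",np.hstack([cv2.resize(a[60:360,80:480],(480,360))[...,::-1],cv2.resize(b[120:240,200:300],(300,360))[...,::-1]]))
```

```text
8.15 [ 0.5453 -0.096   0.23  ] [ 0.2 -0.2 -0.6] [-0.39  0.4   1.3   0.01  1.45  0.15]
[252.36713202  33.40399196] [258.51394309 222.46796674] [280.0135978 215.5898289]
```

View pics/c2.png

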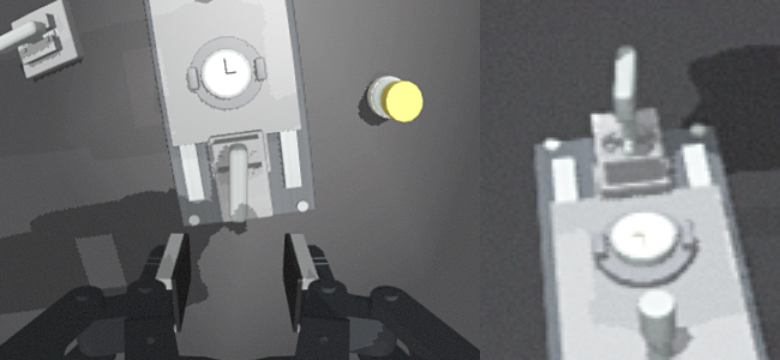

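The pin has stayed up after release, with its bar along the rails. In the right crop it stands high at (625,90). Next is the knob at about (0.602,0.040), with the jaws turned +8° onto the fixture's x.

Call:
carry_out(
  claw=[0.6,0.6,0.6,0.6,0.6,0.6,0.6,0.6,0.6,0.6,0.6,0.6],
  slide=[
    [0.01,0.024,0],
    [0.025,0.06,0],
    [0.04,0.096,0],
    [0.052,0.124,0],
    [0.057,0.136,-0.01],
    [0.057,0.136,-0.03],
    [0.057,0.136,-0.06],
    [0.057,0.136,-0.09],
    [0.057,0.136,-0.11],
    [0.057,0.136,-0.115],
    [0.057,0.136,-0.115],
    [0.057,0.136,-0.115],
  ],
  turn=[0.04,0.08,0.12,0.145,0.145,0.145,0.145,0.145,0.145,0.145,0.145,0.145],
)

```text
t: 9.45
position: [0.6027, 0.0397, 0.1154]
tcp_rot: [[-0.382, -0.008, 0.924], [-0.924, 0.008, -0.382], [-0.005, -1.0, -0.01]]
wrist_force: [-0.0, 1.0, -0.8]
width: 0.601
```

Run:
```python
from h import *
c=bot.get_calibration("wrist");s=bot.get_state();a=bot.snapshot("wrist")
print(s["t"],s["position"].round(4))
print(proj("wrist",np.array([.602,.04,.079]),c))
cv2.imwrite("pics/c3.png",cv2.resize(a[100:400,80:480],(600,450))[...,::-1])
```

```text
9.45 [0.6027 0.0397 0.1154]
[275.37289381 249.45393503]
```

View pics/c3.png

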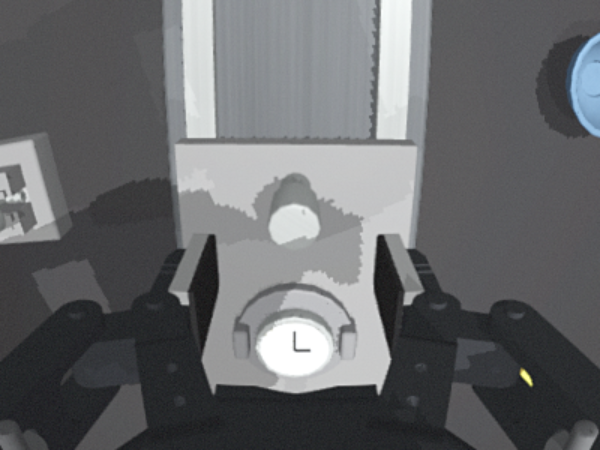

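The knob top is at full-frame (276,249) against a predicted (275,249), centred between the pads. I'll descend and grip.

Call:
carry_out(
  claw=[0.6,0.6,0.6,0.6,0.6,0,0,0,0,0,0,0],
  slide=[
    [0,0,-0.015],
    [0,0,-0.035],
    [0,0,-0.05],
    [0,0,-0.055],
    [0,0,-0.055],
    [0,0,-0.055],
    [0,0,-0.055],
    [0,0,-0.055],
    [0,0,-0.055],
    [0,0,-0.055],
    [0,0,-0.055],
    [0,0,-0.055],
  ],
  turn=[0,0,0,0,0,0,0,0,0,0,0,0],
)

```text
t: 10.7
position: [0.6018, 0.0404, 0.0619]
tcp_rot: [[-0.381, -0.008, 0.924], [-0.924, 0.009, -0.381], [-0.005, -1.0, -0.011]]
wrist_force: [-7.4, 2.0, 7.5]
width: 0.218
```

Call:
carry_out(
  claw=[0,0,0,0,0,0,0,0,0,0],
  slide=[
    [0.002,0.005,0],
    [0.006,0.014,0],
    [0.011,0.028,0],
    [0.017,0.042,0],
    [0.023,0.056,0],
    [0.029,0.07,0],
    [0.034,0.083,0],
    [0.038,0.092,0],
    [0.038,0.092,0],
    [0.038,0.092,0],
  ],
  turn=[0,0,0,0,0,0,0,0,0,0],
)

```text
t: 11.7
position: [0.6407, 0.1339, 0.062]
tcp_rot: [[-0.381, -0.006, 0.925], [-0.925, 0.01, -0.381], [-0.007, -1.0, -0.01]]
wrist_force: [4.9, 0.3, -3.1]
width: 0.214
```

Call:
carry_out(
  claw=[0,0,0,0,0,0,0],
  slide=[
    [0.001,0.003,0],
    [0.002,0.006,0],
    [0.003,0.008,0],
    [0.004,0.01,0],
    [0.005,0.012,0],
    [0.005,0.012,0],
    [0.005,0.012,0],
  ],
  turn=[0,0,0,0,0,0,0],
)

```text
t: 12.4
position: [0.6442, 0.1421, 0.0619]
tcp_rot: [[-0.382, -0.012, 0.924], [-0.924, 0.003, -0.382], [0.002, -1.0, -0.012]]
wrist_force: [-8.9, -22.0, 3.3]
width: 0.213
```

The stage has moved 110 mm and there is a 24 N reaction, so it is at the stop. I'll release and retreat upward.

Call:
carry_out(
  claw=[0,0.3,0.6,0.6,0.6,0.6,0.6,0.6,0.6,0.6,0.6,0.6],
  slide=[
    [0,0,0],
    [0,0,0],
    [0,0,0],
    [0,0,0],
    [0,0,0],
    [0,0,0.015],
    [0,0,0.04],
    [0,0,0.08],
    [0,0,0.12],
    [0,0,0.15],
    [0,0,0.16],
    [0,0,0.16],
  ],
  turn=[0,0,0,0,0,0,0,0,0,0,0,0],
)

```text
t: 13.6
position: [0.6444, 0.1423, 0.2229]
tcp_rot: [[-0.382, -0.009, 0.924], [-0.924, 0.003, -0.382], [0.0, -1.0, -0.01]]
wrist_force: [-0.5, 0.6, 0.2]
width: 0.602
```

Run:
```python
from h import *
c=bot.get_calibration("wrist");s=bot.get_state();a=bot.snapshot("wrist");b=bot.snapshot("scene")
print(s["t"],s["position"].round(4),s["wrist_force"].round(1))
k=np.array([.602,.04,.079])+.11*np.array([.381,.925,0]);print(proj("wrist",k,c),proj("scene",k))
cv2.imwrite("pics/c4.png",np.hstack([cv2.resize(a,(400,300))[...,::-1],cv2.resize(b[130:330,130:397],(400,300))[...,::-1]]))
```

```text
13.6 [0.6444 0.1423 0.2229] [-0.5  0.6  0.2]
[277.574185   198.23117989] [267.07251476 279.99920179]
```

View pics/c4.png

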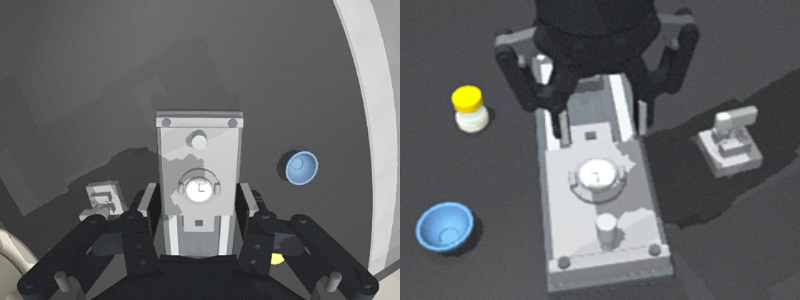

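The stage's edge is against the stop bar, and the knob is at scene (267,279) against a predicted (267,280). The spare pin, jar and bowl have not moved. The gripper hides the pin in this view, so I'll check it from the top camera.

Run:
```python
from h import *
b=bot.snapshot("top");cv2.imwrite("pics/t2.png",cv2.resize(b[80:320,160:420],(650,600))[...,::-1])
```

```text
(no output)
```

View pics/t2.png

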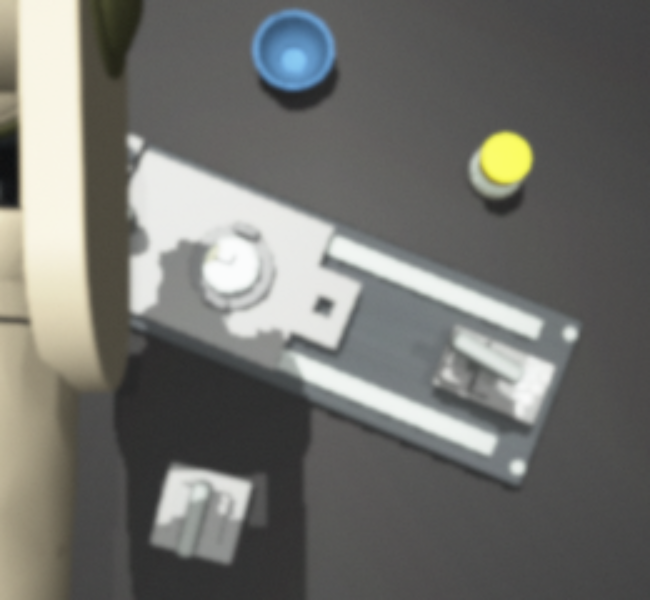

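The top view shows the pin's bar still turned along the rails at crop (488,355), about a quarter turn from where it started. The stage is at the far end, and the spare pin is in place at crop (200,515). Handing in.

```bash
python3 -c "
from bench import bot;print(bot.finish_job())"
```

```text
the job is handed in; nothing more can be done
None
```

The job is done and handed in at about 14 s of the 45 s allowed; handing in reports no verdict.

- **Pin:** I lifted it about 25 mm and turned it about 81°. I then let it down about 8 mm, to about 16 mm up, where the vertical force changed from -8 N to +3 N as it seated. It stayed up and turned after release, in the views taken right after letting go and at the end.
- **Stage:** I slid it 110 mm by the knob until it pushed back with about 24 N. The last views show it against the end stop, with the knob within about 1 px of where it should be.
- **Everything else:** The spare pin, jar and bowl stand where they were. The gripper is open and clear above the fixture, with wrist force near zero.

No check failed. The first estimate of the handle position was about 3 mm off along its bar, and I corrected that before gripping.

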